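Change a kitchen swing rail over to the other side and hang the caddy on it

TASK

Change this rail stand over to its other side: slide the eye of the loose swing rail between the two knuckles of the stand's empty bracket, draw the hinge pin up out of the opposite bracket, where it is kept, and thread it down through knuckle, eye and knuckle until its collar sits flush on top. Then hang the white saddle-shaped caddy astride the pinned rail, clear of the knuckles, let go of everything, and leave the other things on the table where they are.

Things in the scene. Friction and masses are not known exactly. Their poses are not given: they have to be found in the camera images.
- rail_stand: Fixed dark steel stand on a round wooden foot (120 x 18 mm). Origin: centre of the foot's underside, z up. Head core 37 x 28 mm (x, y), z = 156 to 206, dome to 210. On each of its faces y = +-14 a bracket: two round knuckles, 44 mm across, lower z = 160 to 168, upper z = 193.5 to 202, out to y = +-48. Upright 10 mm holes in line at y = -26 (empty bracket) and y = +26 (keeps the pin).
- free_bracket (a point): Empty bracket: hole centre in the top face of its upper knuckle, stand axes at (0, -26, 202 mm); the stand's -y points out of the bracket. The pin's collar seats on this face. Gap between the knuckles 25.5 mm, its rims bevelled 2.5 mm as lead-in; hole mouths bevelled 1.5 mm on top. The eye's centre belongs on the axis, 20 to 22 mm below this point, the bar pointing out.
- swing_rail: Loose dark steel rail, 204 mm long, 0.11 to 0.19 kg, lying level. Origin: centre of the eye's underside, x along the bar from eye to end ball, z up. Bar 10 mm thick, axis z = 12, x = 40 to 168; end ball 24 mm at x = 180; neck 18 mm wide, 24 high, x = 10 to 31. Balances near x = 75: pinch the bar there from above. Let go in the bracket it stays by itself, drooping up to 5 degrees.
- rail_eye (a point): Centre of the rail's eye, 12 mm above the rail's origin, at bar height: a barrel 24 mm across and high, upright hole 10.5 mm, top mouth bevelled 1.5 mm. It has 1.5 mm of play in height between the knuckles. Pushed in lightly until its round back meets the core, its hole is in line with theirs to about 0.5 mm; the pin's tapered nose draws it true.
- hinge_pin: Loose pin, 0.05 kg, upright in the stand's +y bracket at the start. Origin: on its axis in the collar's underside (on the upper knuckle when seated), z up. Shank 8 mm down to z = -42, nose tapering to 4 mm at z = -52. Collar 18 mm across, 3 mm thick; dark ribbed knob 15 mm thick, z = 3 to 21, domed to 26: pinch the knob. It is clear of a bracket once raised 55 mm.
- caddy: White steel saddle caddy, 0.14 to 0.26 kg. Origin: centre of its underside, z up. Two slotted pockets (28 x 76 x 42 mm: x, y, z) back to back, 24 mm apart, joined by a saddle 36 mm wide (y): two upright walls with outer faces at x = +-15, round arch on top to z = 87. Between them a channel 24 mm wide along y, open below and at its ends. Pinch the saddle from above across x, tips at z = 50 to 62.
- caddy_hook (a point): Where the bar's axis lies once the caddy hangs: under the saddle's arch, 79 mm above the caddy's origin (arch inside at 84 mm). The caddy comes down over the bar from above, the bar running up its channel (along the caddy's y); either way round is right. The caddy balances under this point.
- can_lube: Spray can with a red cap, 50 x 155 mm, standing on the near left: bystander.
- lemon: Lemon, 71 x 53 x 51 mm, left of and behind the stand: bystander.
- coffee_tin: White coffee tin, 55 x 70 x 118 mm, standing behind the stand: bystander.
- screwdriver_flat: Yellow screwdriver, 190 mm, lying on the near right: bystander.
- can_repel: Narrow spray can with a red cap, 39 x 136 mm, standing at the back of the middle: bystander.

How it is judged:
By the outcome, as a careful person would: the job done as asked, in the order asked, and still so for the second after the job is handed in, with the robot touching nothing.
It also fails if it takes over 72 s, if anything falls off the work surface, if the arm or the gripper's body presses on something with over 40 N, if the wrist force passes 120 N, or if a joint passes its speed limit or range.

ROBOT

A 7-joint arm with a two-finger parallel gripper is mounted at the origin on a cart in front of the work surface, level with it; the furniture and walls round the work are solid. World frame = base frame: x ahead of the robot, y to its left, z up, the work surface at z = 0. Lengths are in m, angles in rad, forces in N, time in s.
With the tool pointing down it reaches from about 0.425 to 0.95 m from the base axis. Payload 4.7 kg.
Tool frame: the origin (TCP) lies between the finger pads; the fingertips stand 14 mm ahead of it and the grasp point (between the pads) lies 5 mm behind it (ctrl.tip_reach is the distance from the TCP to the fingertips, in m); z points along the fingers, y is the line along which they close (so a half turn about z gives the same grasp; the last joint's range is limited). The gripper opens to 85 mm and grips with 20 to 120 N. Pads are 22 mm wide; open, the fingers measure 114 mm over their backs; the gripper's body (76 mm by 85 mm) begins 54 mm behind the grasp point. The pads swing forward as they close: fully open they stand 13 mm farther back than shut.
Start: joints at [-1.198, 0.469, -0.049, 1.532, 0.024, 1.141, -0.082], TCP at [0.264, 0.621, 0.245] pointing down, gripper open.
Joint ranges: [-2.59, 2.59], [-0.33, 1.99], [-1.39, 1.29], [0.1, 2.45], [-1.04, 4.18], [0.21, 1.99], [-2.66, 2.66]. Speed limits (rad/s): [2.57, 2.57, 3.14, 3.14, 3.14, 3.14, 3.14].

INTERFACE

Orientations are given as [roll, pitch, yaw] about the fixed x, y, z axes, in that order (R = Rz(yaw) Ry(pitch) Rx(roll)).
In Python, from cell import sensors, vision, ticket, ctrl gives the robot as it stands.
- The arm moves only by the shell command python3 -m inch 'ROWS'. ROWS is a JSON object of lists of equal length, an entry for each row: "xyz": the shift along the tool's x, y, z in m, a list of three; "twist": the turn about the tool's z in degrees; "fingers": the finger opening in m, from 0 to 0.0854. A call has 1 to 12 rows; each row is the pose to reach, as a shift and turn from the pose commanded when the call began, along the tool's axes at that moment; what a row does not reach only later rows make up. A row lasts 1/12 s, in which the tool goes at most 41.7 mm and 7.16 degrees, less where a joint would pass 70% of its speed; a pose out of reach is approached as far as the arm can. A call with a gripper value outside its range is refused whole. The fingers move at their own pace and stop on an object; the grip force is fixed at half the most. Time passes only in rows, so rows that repeat a pose let the fingers close. It gives the time, the measured TCP pose, the force, the opening and the grip force at its end, in the units of the state.
- sensors.observe(): the state, without advancing time (a new reading comes with each control period).
- vision.camera(name): name is "side" or "top" or "wrist"; returns the picture (384x512x3 uint8, blue, green, red); there is no depth.
- vision.calibration(name): a dict with "vertical_fov" (degrees; the focal length in pixels is half the picture's height over the tangent of half this angle, whatever the lens; pixels are square), "cx", "cy" (the principal point, pixels), "D" ([k1, k2, p1, p2, k3] as OpenCV has them; the pictures are not rectified), "eye" and "orientation" of the camera in the world; the wrist camera has in their place "hand_eye" (4x4, takes a point from camera to tool coordinates, whose origin is the TCP and whose axes are the flange's). Camera axes: x right, y down, z forward; pixel columns grow to the right and rows downward; lengths in m; the calibration is good to about 2 mm. A picture is of the moment at which its call begins: read the wrist's pose just before it. calibration takes no time and is no camera call.
- ticket.close_job(): hands the job in; it is judged then, once.
The state is a dict: "t": time; "q": joint angles; "joint_velocities": joint speeds; "tau": joint torques, N m; "tool_pos": TCP position; "tool_rot": TCP orientation; "wrist_force": force on the tool from outside, world axes, zero at the start; "moment": the same for the moment, N m; "gripper_width": finger opening in m; "grip_force": force on a finger pad.
Only numpy, scipy, OpenCV 4.12 (cv2) and the standard library are available. Lean on these libraries where they do the work, as an engineer would, in place of code of your own. Each camera call takes 0.05 s, during which the arm holds its last target. There are 200 camera calls.

## Working session

There is one attempt and no reset: what is moved stays moved. The work goes in short steps, Python scripts to look and compute and a shell command to move; the robot and the scene stay as the last step left them, time stands still between calls to the robot, and variables do not carry over. Pictures are saved under pics/ and viewed, at most 10 in all, crops included, and the job is handed in when it is done.

```bash
ls; mkdir -p pics
python3 - <<'E'
from cell import sensors, vision, ctrl
import cv2, numpy as np
s=sensors.observe();print(s, ctrl.tip_reach)
for n in("side","top","wrist"):
    print(n,vision.calibration(n)); cv2.imwrite(f"pics/{n}0.png",vision.camera(n))
a=cv2.imread("pics/side0.png");b=cv2.imread("pics/top0.png")
E
```

```text
pics
{'t': 0.0, 'q': array([-1.1979006 ,  0.46946657, -0.04861373,  1.53372182,  0.02409189,
        1.14098268, -0.08230796]), 'joint_velocities': array([ 0.00029345, -0.00089923, -0.0009629 , -0.00150221,  0.0006967 ,
        0.00050776, -0.00062995]), 'tau': array([ 7.47553131e-04, -5.10316265e+01, -4.62014170e-02, -2.37715316e+01,
        1.07594073e-02,  7.60479597e-03, -2.32958433e-05]), 'tool_pos': array([0.26372889, 0.62073075, 0.2442327 ]), 'tool_rot': array([-3.13960041e+00,  5.76832148e-05,  2.73983464e+00]), 'wrist_force': array([ 0.49642613, -0.14042664,  0.48388874]), 'moment': array([ 8.35196645e-05, -3.27743367e-02,  3.48299941e-02]), 'grip_force': 0.0, 'gripper_width': 0.08504965910972927} 0.014
side {'vertical_fov': 57.20584813207192, 'cx': 255.80992177423235, 'cy': 190.55198434192727, 'D': array([0.0002446, 0.       , 0.       , 0.       , 0.       ]), 'eye': array([0.58017043, 0.97117557, 0.83305983]), 'orientation': array([-2.23205241,  0.0172403 ,  3.09258157])}
top {'vertical_fov': 57.41280860309409, 'cx': 251.92747461943947, 'cy': 188.20755326187762, 'D': array([-0.03352102,  0.        ,  0.        ,  0.        ,  0.        ]), 'eye': array([0.42927033, 0.05467175, 1.15818499]), 'orientation': array([-3.03339239,  0.00416125, -1.544677  ])}
wrist {'vertical_fov': 63.268533487458775, 'cx': 255.68537386613627, 'cy': 192.1094294824713, 'D': array([-0.05436391,  0.        ,  0.        ,  0.        ,  0.        ]), 'hand_eye': array([[ 2.37928412e-04, -9.47750867e-01, -3.19011345e-01,
         8.00389105e-02],
       [ 9.99999972e-01,  2.28780729e-04,  6.61458341e-05,
         3.98189726e-04],
       [ 1.02938763e-05, -3.19011352e-01,  9.47750894e-01,
        -1.29248278e-01],
       [ 0.00000000e+00,  0.00000000e+00,  0.00000000e+00,
         1.00000000e+00]])}
```

View pics/top0.png

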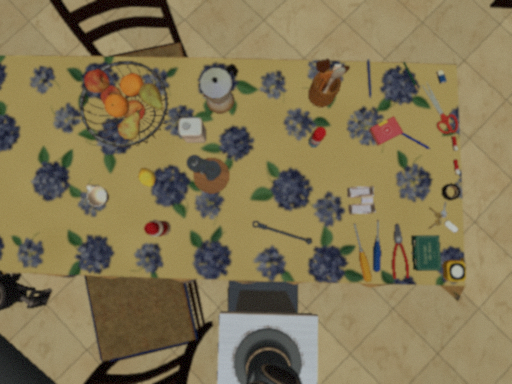

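View pics/side0.png

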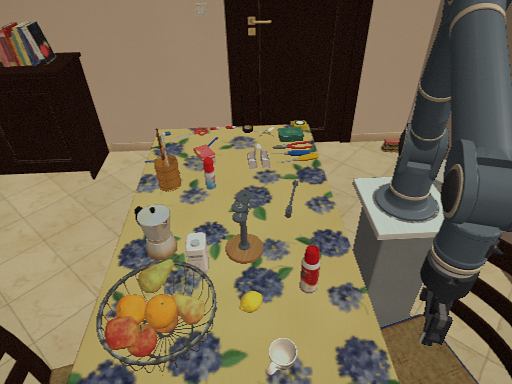

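The top view shows the stand at about (208,172), the rail from (255,223) to (310,241) and the caddy at (361,200). The side view shows the stand at (243,230), the rail at (291,200) and the caddy at (259,156). Next I'll set up helpers and zoom in.

```bash
cat > h.py <<'E'
import numpy as np, cv2
from scipy.spatial.transform import Rotation as R
from cell import sensors, vision
def cam(n, s=None):
    c=vision.calibration(n); f=192/np.tan(np.radians(c["vertical_fov"]/2))
    K=np.array([[f,0,c["cx"]],[0,f,c["cy"]],[0,0,1]]); D=np.array(c["D"])
    if n=="wrist":
        H=c["hand_eye"]; Rt=R.from_euler("xyz",s["tool_rot"]).as_matrix()
        return K,D,Rt@H[:3,:3],Rt@H[:3,3]+s["tool_pos"]
    return K,D,R.from_euler("xyz",c["orientation"]).as_matrix(),np.array(c["eye"])
def ray(C,uv):
    K,D,Rc,e=C; p=cv2.undistortPoints(np.array([[uv]],float),K,D)[0,0]
    d=Rc@np.array([p[0],p[1],1]); return e,d/np.linalg.norm(d)
def onz(C,uv,z):
    e,d=ray(C,uv); return e+d*(z-e[2])/d[2]
def proj(C,P):
    K,D,Rc,e=C; P=np.atleast_2d(P)
    return cv2.projectPoints(((P-e)@Rc).astype(float),np.zeros(3),np.zeros(3),K,D)[0][:,0]
def tri(C1,u1,C2,u2):
    (a,d),(b,e)=ray(C1,u1),ray(C2,u2)
    A=np.stack([d,-e],1); x=np.linalg.lstsq(A,b-a,rcond=None)[0]
    p,q=a+d*x[0],b+e*x[1]; return (p+q)/2,np.linalg.norm(p-q)
E
python3 - <<'E'
from h import *
t=cv2.imread("pics/top0.png");s=cv2.imread("pics/side0.png")
def cr(im,x,y,w,h,k): return cv2.resize(im[y:y+h,x:x+w],None,fx=k,fy=k,interpolation=cv2.INTER_CUBIC)
z=np.vstack([np.hstack([cr(t,180,145,65,50,6),cr(s,215,185,65,50,6)][:2]),np.hstack([cr(t,250,213,65,35,6),cr(s,262,172,65,35,6)]) ])
z=np.hstack([z]);print(z.shape);cv2.imwrite("pics/z1.png",z)
C=cam("top")
for uv in[(255,223),(308,241)]:print(onz(C,uv,.012))
print(onz(C,(361,201),.08),onz(C,(210,176),.018))
E
```

```text
(510, 780, 3)
[0.44001138 0.04972107 0.012     ]
[ 0.38634988 -0.1233364   0.012     ]
[ 0.51516077 -0.27545571  0.08      ] [0.58976903 0.20147587 0.018     ]
```

View pics/z1.png

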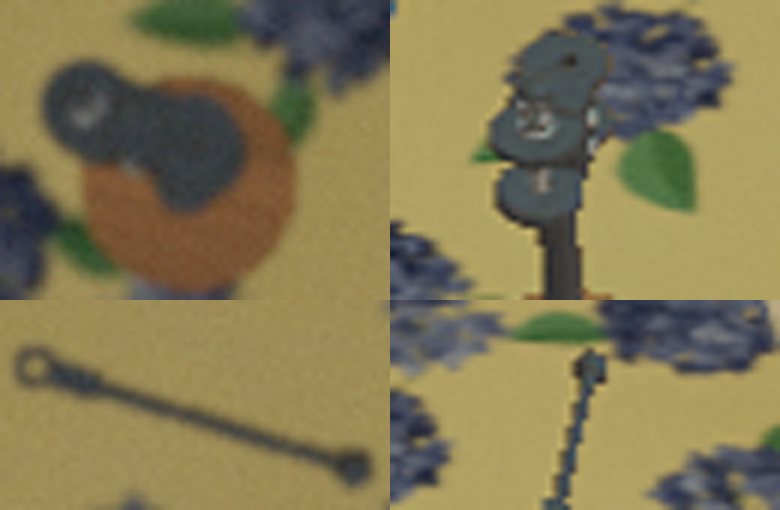

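The crops show the pin's knob in the upper-left (far, left) bracket at top px (195,163). The empty hole is at top px (212.5,169.7) and side px (245,195). The rail's eye is at top px (256,224) and its ball at (308.7,240.8).

Run:
```python
from h import *
t=cv2.imread("pics/top0.png");T=cam("top");S=cam("side")
hsv=cv2.cvtColor(t,cv2.COLOR_BGR2HSV)
sub=np.zeros(t.shape[:2],np.uint8);sub[145:200,185:240]=1
m=((hsv[...,0]<14)&(hsv[...,1]>90)&(sub>0)).astype(np.uint8)
c=max(cv2.findContours(m,0,2)[0],key=cv2.contourArea)
h=cv2.convexHull(c);print("foot enc",cv2.minEnclosingCircle(c))
o=onz(T,cv2.minEnclosingCircle(c)[0],.018);print(o)
A=onz(T,(212.5,169.7),.202);P=onz(T,(195,163),.222)
print(A,onz(S,(245,195),.202),tri(T,(212.5,169.7),S,(245,195)));print("pin",P,onz(S,(215+145/6,185+115/6),.226))
print("yaw of stand +y:",np.degrees(np.arctan2(*(P-A)[[1,0]])))
e=onz(T,(256.2,224.2),.024);b=onz(T,(308.7,240.8),.012);print("eye",e,"ball",b,np.linalg.norm((b-e)[:2]),np.degrees(np.arctan2(*(b-e)[[1,0]])))
# caddy
s2=np.zeros_like(sub);s2[180:220,340:382]=1
for n,im,bx in(("top",t,(340,180,42,40)),("side",cv2.imread("pics/side0.png"),(240,140,38,34))):
    x,y,w,hh=bx
    cv2.imwrite(f"pics/c_{n}.png",cv2.resize(im[y:y+hh,x:x+w],(400,400),interpolation=cv2.INTER_CUBIC))
cv2.imwrite("pics/z2.png",np.hstack([cv2.imread("pics/c_top.png"),cv2.imread("pics/c_side.png")]))
```

```text
foot enc ((201.8333282470703, 183.1666717529297), 3.374849319458008)
[0.56536824 0.2273695  0.018     ]
[0.58160138 0.17156455 0.202     ] [0.58332824 0.17907557 0.202     ] (array([0.58292756, 0.17220559, 0.19642616]), np.float64(0.0008708570430965613))
pin [0.59560298 0.21734683 0.222     ] [0.59978716 0.24745659 0.226     ]
yaw of stand +y: 72.99479898980363
eye [0.43615382 0.0458143  0.024     ] ball [ 0.38704796 -0.12559854  0.012     ] 0.1783080130643883 -105.9857956116535
```

View pics/z2.png

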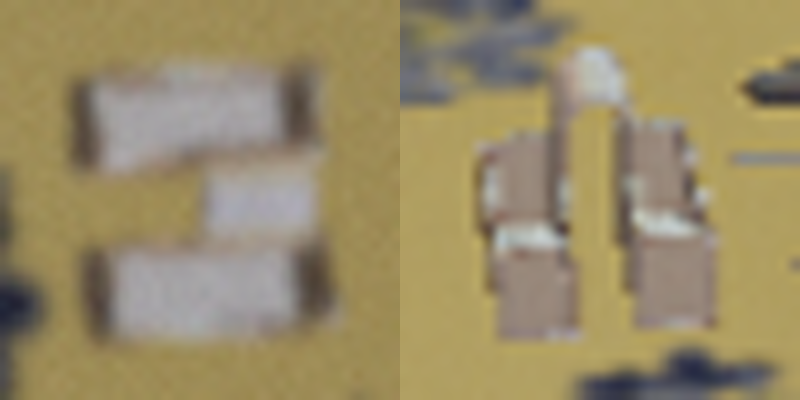

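The caddy's channel runs roughly along world y at about (0.515,-0.275). I have enough to start moving. The first move goes over the rail for a close look with the wrist camera.

```bash
cat >> h.py <<'E'
def to(xyz,yaw=None):
    "print shift along tool axes and twist to reach a world TCP point, from the measured pose"
    s=sensors.observe();M=R.from_euler("xyz",s["tool_rot"]).as_matrix()
    y0=np.degrees(s["tool_rot"][2]);tw=0 if yaw is None else (y0-yaw+180)%360-180
    print("t %.2f"%s["t"],"shift",np.round(M.T@(np.array(xyz)-s["tool_pos"]),4),"twist",round(tw,1),"yaw",round(y0,1))
E
python3 -c "
from h import *
to([.425,-.02,.2],74)"
python3 -m inch '{"xyz":[[-0.394,-0.529,0.02],[-0.394,-0.529,0.02],[-0.394,-0.529,0.02],[-0.394,-0.529,0.02],[-0.394,-0.529,0.02],[-0.394,-0.529,0.02],[-0.394,-0.529,0.02],[-0.394,-0.529,0.02],[-0.394,-0.529,0.02],[-0.394,-0.529,0.02],[-0.394,-0.529,0.02],[-0.394,-0.529,0.02]],"twist":[83,83,83,83,83,83,83,83,83,83,83,83],"fingers":[0.05,0.05,0.05,0.05,0.05,0.05,0.05,0.05,0.05,0.05,0.05,0.05]}'
python3 -c "
from h import *
to([.425,-.02,.2],74)"
```

```text
t 0.15 shift [-0.399  -0.5267  0.0453] twist 83.0 yaw 157.0
t: 1.15
tool_pos: [0.3818, 0.1336, 0.2301]
tool_rot: [-3.142, -0.001, 1.286]
wrist_force: [1.6, 0.2, 0.1]
gripper_width: 0.0501
grip_force: 0.0
t 1.15 shift [-0.1353  0.0846  0.03  ] twist -0.3 yaw 73.7
```

```bash
python3 -m inch '{"xyz":[[-0.135,0.085,0.03],[-0.135,0.085,0.03],[-0.135,0.085,0.03],[-0.135,0.085,0.03],[-0.135,0.085,0.03],[-0.135,0.085,0.03],[-0.135,0.085,0.03]],"twist":[0,0,0,0,0,0,0],"fingers":[0.05,0.05,0.05,0.05,0.05,0.05,0.05]}'
python3 - <<'E'
from h import *
s=sensors.observe();im=vision.camera("wrist");cv2.imwrite("pics/w1.png",im)
import pickle;pickle.dump(s,open("w1.pkl","wb"));print(s["tool_pos"],s["tool_rot"])
E
```

```text
t: 1.73
tool_pos: [0.4261, -0.0171, 0.2]
tool_rot: [-3.141, -0.0, 1.291]
wrist_force: [0.1, 0.9, -0.8]
gripper_width: 0.0502
grip_force: 0.0
[ 0.42614607 -0.01712281  0.19998351] [-3.14092266e+00 -1.42781366e-04  1.29128353e+00]
```

View pics/w1.png

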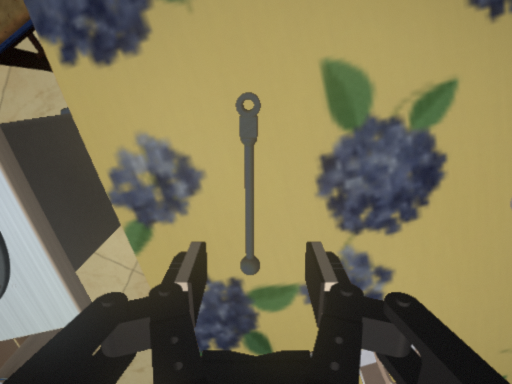

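The wrist view shows the rail upright in the image, with the eye's hole at about (248,104) and the ball at (250,265).

Run:
```python
from h import *
import pickle;s=pickle.load(open("w1.pkl","rb"));W=cam("wrist",s);im=cv2.imread("pics/w1.png").astype(int)
m=((im[...,2]<110)&(abs(im[...,0]-im[...,2])<30)).astype(np.uint8);m[:, :225]=0;m[:,280:]=0;m[:88]=0;m[280:]=0
n,l,st,ce=cv2.connectedComponentsWithStats(m);i=1+np.argmax(st[1:,4]);m=(l==i)
print(st[i])
ys=range(160,250,10);ax=[(np.where(m[y])[0].mean(),y) for y in ys];P=np.array([onz(W,a,.012) for a in ax])
v=np.polyfit(P[:,1],P[:,0],1);print("bar x = %.4f y + %.4f"%tuple(v),"yaw",np.degrees(np.arctan2(-1,-v[0])))
e=onz(W,(248,103.5),.02);b=onz(W,(250,265),.012);print(e,b,np.linalg.norm((b-e)[:2]))
d=(b-e)[:2];d/=np.linalg.norm(d)
for k in(.06,.065,.075):
    g=e[:2]+k*d;print(k,g,np.hypot(*g));to([g[0],g[1],.012-.005+.003],np.degrees(np.arctan2(-d[1],-d[0])))
```

```text
[ 236   93   24  182 1911]
bar x = 0.2869 y + 0.4255 yaw -106.00934977337359
[0.43975171 0.04963401 0.02      ] [ 0.3902525  -0.12565093  0.012     ] 0.18214001171176503
0.06 [ 0.42344584 -0.00810782] 0.4235234491897188
t 1.78 shift [ 0.0072 -0.0048  0.1901] twist -0.1 yaw 74.1
0.065 [ 0.42208701 -0.01291963] 0.4222846937635167
t 1.78 shift [ 0.0022 -0.0048  0.1901] twist -0.1 yaw 74.1
0.075 [ 0.41936937 -0.02254327] 0.4199748370244682
t 1.78 shift [-0.0078 -0.0048  0.1901] twist -0.1 yaw 74.1
```

```bash
python3 -m inch '{"xyz":[[-0.003,-0.005,0.04],[-0.003,-0.005,0.08],[-0.003,-0.005,0.12],[-0.003,-0.005,0.15],[-0.003,-0.005,0.17],[-0.003,-0.005,0.182],[-0.003,-0.005,0.182]],"twist":[0,0,0,0,0,0,0],"fingers":[0.04,0.04,0.04,0.04,0.03,0.03,0.03]}'
```

```text
t: 2.37
tool_pos: [0.4191, -0.0174, 0.0161]
tool_rot: [-3.137, 0.001, 1.294]
wrist_force: [-0.1, 0.7, 0.2]
gripper_width: 0.0301
grip_force: 0.0
```

```bash
python3 -m inch '{"xyz":[[0,0,0],[0,0,0],[0,0,0],[0,0,0],[0,0,-0.01],[0,0,-0.03]],"twist":[0,0,0,0,0,0],"fingers":[0,0,0,0,0,0]}'
```

```text
t: 2.87
tool_pos: [0.4195, -0.019, 0.0481]
tool_rot: [-3.138, 0.001, 1.291]
wrist_force: [0.2, 0.0, -0.7]
gripper_width: 0.0072
grip_force: 58.6
```

```bash
python3 -c "
from h import *
to([.551,.061,.29],73.5)"
```

```text
t 2.87 shift [ 0.113   0.1035 -0.2424] twist 0.5 yaw 74.0
```

```bash
python3 -m inch '{"xyz":[[0,0,-0.04],[0,0,-0.08],[0.02,0.02,-0.11],[0.04,0.04,-0.14],[0.06,0.06,-0.17],[0.08,0.08,-0.2],[0.10,0.09,-0.23],[0.113,0.103,-0.242],[0.113,0.103,-0.242],[0.113,0.103,-0.242]],"twist":[0,0,0,0,0,0,0,0,0,0],"fingers":[0,0,0,0,0,0,0,0,0,0]}'
python3 - <<'E'
from h import *
s=sensors.observe();im=vision.camera("wrist");cv2.imwrite("pics/w2.png",im)
import pickle;pickle.dump(s,open("w2.pkl","wb"));print(s["tool_pos"],s["tool_rot"])
E
```

```text
t: 3.7
tool_pos: [0.5509, 0.0613, 0.2912]
tool_rot: [3.14, -0.0, 1.292]
wrist_force: [0.2, -1.5, -1.5]
gripper_width: 0.0079
grip_force: 58.8
[0.5509478  0.06131595 0.29121259] [ 3.14048369e+00 -3.58144003e-04  1.29189843e+00]
```

View pics/w2.png

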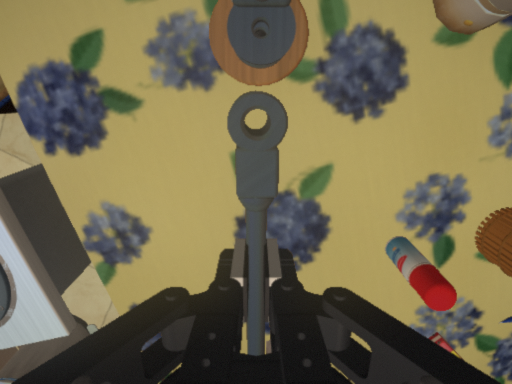

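The wrist view shows the empty hole at (261,28) and the rail's eye at (257,118), well aligned.

Run:
```python
from h import *
import pickle;s=pickle.load(open("w2.pkl","rb"));W=cam("wrist",s);im=cv2.imread("pics/w2.png")
hsv=cv2.cvtColor(im,cv2.COLOR_BGR2HSV)
# eye hole = yellow blob inside ring
r=im[90:150,225:290].astype(int);m=((r[...,2]-r[...,0])>50).astype(np.uint8)
n,l,st,ce=cv2.connectedComponentsWithStats(m)
for i in range(1,n):
    if st[i,4]>40: print("blob",st[i],ce[i]+[225,90])
g=cv2.cvtColor(im,cv2.COLOR_BGR2GRAY);ex=g[12:48,240:285].astype(float);mm=(ex<np.percentile(ex,12)).astype(np.uint8)
n,l,st,ce=cv2.connectedComponentsWithStats(mm);i=1+np.argmax(st[1:,4]);print("hole",st[i],ce[i]+[240,12]);h=ce[i]+[240,12]
# ring contour outer width
dk=((hsv[...,1]<90)).astype(np.uint8)
for y in(105,112,118,124,130):
    xs=np.where(dk[y,215:300])[0]+215;print(y,xs.min(),xs.max())
A=onz(W,h,.202);E=onz(W,(257,119),.299);print("A",A,"eye",E, "tcp->eye",np.linalg.norm((E-s["tool_pos"])[:2]))
M=R.from_euler("xyz",s["tool_rot"]).as_matrix();print("A-E in tool",M.T@(A-E),"E tool",M.T@(E-s["tool_pos"]))
# foot circle fit on plane .018
wm=((hsv[...,0]<16)&(hsv[...,1]>90)).astype(np.uint8);wm[:, :200]=0;wm[:,320:]=0;wm[95:]=0
pts=[]
for x in range(214,306,4):
    ys=np.where(wm[:,x])[0]
    if len(ys)and ys.max()<93: pts.append(onz(W,(x,ys.max()),.018)[:2])
pts=np.array(pts);B=np.c_[2*pts,np.ones(len(pts))];c=np.linalg.lstsq(B,(pts**2).sum(1),rcond=None)[0];print("foot",c[:2],np.sqrt(c[2]+c[0]**2+c[1]**2))
print("stand yaw+y",np.degrees(np.arctan2(*(c[:2]-A[:2])[[1,0]])),np.linalg.norm(c[:2]-A[:2]))
```

```text
blob [  0   0  65  60 930] [257.25698925 113.77419355]
blob [ 19  19  23  20 351] [255.58974359 118.67236467]
hole [ 11   5  18  21 180] [258.22222222  28.17777778]
105 232 282
112 229 285
118 227 287
124 227 287
130 228 286
A [0.58722569 0.17451915 0.202     ] eye [0.57264777 0.12856421 0.299     ] tcp->eye 0.07066269954239184
A-E in tool [0.04815772 0.00125581 0.09701871] E tool [ 0.07062645  0.00235689 -0.00775951]
foot [0.59633276 0.19910949] 0.058318386249519134
stand yaw+y 69.67783024857849 0.026222574864171726
```

Run:
```python
from h import *
import pickle;s=pickle.load(open("w2.pkl","rb"));im=cv2.imread("pics/w2.png")
W=cam("wrist",s);M=R.from_euler("xyz",s["tool_rot"]).as_matrix()
g=cv2.cvtColor(im,cv2.COLOR_BGR2HSV)[...,1].astype(float)
def edges(v,o):
    d=np.abs(np.gradient(cv2.GaussianBlur(v.reshape(1,-1),(3,1),0)[0]));h=len(v)//2
    r=[]
    for a,b in((0,h),(h,len(v))):
        k=a+np.argmax(d[a:b]);w=d[max(k-2,0):k+3];r.append(o+max(k-2,0)+(w*np.arange(len(w))).sum()/w.sum())
    return np.round(r,1),round(r[1]-r[0],1)
for y,l,h in((116,215,300),(120,215,300),(124,215,300),(165,225,293),(180,225,293),(205,240,275),(215,240,275)):
    print(y,edges(g[y,l:h],l))
print("col257 top edge",edges(g[78:118,257],78), "hole rows",edges(g[100:140,256],100))
th=np.linspace(0,2*np.pi,72)
for dz in(0,.004):
  for tilt in(0,2,4):
    t=np.radians(tilt)
    def P(x,y,z): # rail frame about grip: x fwd along tool x, z up
        return M@np.array([x*np.cos(t)+z*np.sin(t),y,-(-x*np.sin(t)+z*np.cos(t))+.004+dz])+s["tool_pos"]
    f=lambda r,z:proj(W,np.array([P(.0706+r*np.cos(a),r*np.sin(a),z) for a in th]))
    o,tp,bt=f(.012,.012),f(.00525,.012),f(.00525,-.012)
    n=[proj(W,[P(.0706-.02,k*.009,.012) for k in(-1,1)])]
    print(dz,tilt,"ring w %.1f top row %.1f"%(np.ptp(o[:,0]),o[:,1].min()),"hole rows top %.1f-%.1f bot %.1f-%.1f"%(tp[:,1].min(),tp[:,1].max(),bt[:,1].min(),bt[:,1].max()),"neck %.1f @%.0f"%(abs(n[0][0,0]-n[0][1,0]),n[0][0,1]))
```

```text
116 (array([227.7, 285.9]), np.float64(58.1))
120 (array([227.2, 286.2]), np.float64(59.0))
124 (array([227.2, 286.2]), np.float64(59.0))
165 (array([235.3, 277.6]), np.float64(42.4))
180 (array([236.1, 277.2]), np.float64(41.1))
205 (array([243.1, 268.1]), np.float64(25.0))
215 (array([245.8, 269.8]), np.float64(24.0))
col257 top edge (array([ 92. , 107.8]), np.float64(15.8)) hole rows (array([107.8, 129.3]), np.float64(21.5))
0 0 ring w 62.9 top row 86.2 hole rows top 105.0-132.9 bot 102.2-125.8 neck 44.9 @170
0 2 ring w 61.7 top row 85.3 hole rows top 103.6-131.2 bot 103.0-126.2 neck 44.3 @168
0 4 ring w 60.5 top row 84.6 hole rows top 102.6-129.7 bot 104.0-126.8 neck 43.8 @166
0.004 0 ring w 60.9 top row 86.3 hole rows top 104.4-131.6 bot 101.9-124.8 neck 43.6 @168
0.004 2 ring w 59.8 top row 85.4 hole rows top 103.1-129.9 bot 102.7-125.3 neck 43.0 @166
0.004 4 ring w 58.7 top row 84.7 hole rows top 102.1-128.4 bot 103.6-125.9 neck 42.5 @164
```

```bash
python3 -m inch '{"xyz":[[0.01,0.002,0.02],[0.02,0.002,0.04],[0.03,0.002,0.055],[0.03,0.002,0.063],[0.03,0.002,0.065],[0.03,0.002,0.065],[0.03,0.002,0.065]],"twist":[0,0,0,0,0,0,0],"fingers":[0,0,0,0,0,0,0]}'
python3 -m inch '{"xyz":[[0,0,0.001],[0,0,0.002],[0,0,0.003],[0,0,0.003],[0,0,0.003]],"twist":[0,0,0,0,0],"fingers":[0,0,0,0,0]}'
python3 -m inch '{"xyz":[[0,0,0.001],[0,0,0.002],[0,0,0.002],[0,0,0.002]],"twist":[0,0,0,0],"fingers":[0,0,0,0]}'
```

```text
t: 4.33
tool_pos: [0.5611, 0.088, 0.2258]
tool_rot: [3.141, -0.0, 1.289]
wrist_force: [-0.3, 0.1, -0.8]
gripper_width: 0.0072
grip_force: 58.8
t: 4.75
tool_pos: [0.5612, 0.0894, 0.2223]
tool_rot: [3.141, -0.0, 1.291]
wrist_force: [-0.8, 0.7, -1.1]
gripper_width: 0.0072
grip_force: 58.8
t: 5.08
tool_pos: [0.5613, 0.0894, 0.2202]
tool_rot: [3.141, -0.0, 1.291]
wrist_force: [-0.4, -0.1, -1.2]
gripper_width: 0.0074
grip_force: 58.9
```

```bash
for i in 1 2 3; do python3 -m inch '{"xyz":[[0,0,0.001],[0,0,0.001],[0,0,0.001]],"twist":[0,0,0],"fingers":[0,0,0]}' | egrep 'pos|force:'; done
```

```text
tool_pos: [0.5613, 0.0893, 0.2193]
wrist_force: [-0.3, 0.1, 0.2]
grip_force: 59.0
tool_pos: [0.5613, 0.0892, 0.2184]
wrist_force: [0.0, -0.9, 2.4]
grip_force: 59.1
tool_pos: [0.5613, 0.0891, 0.2174]
wrist_force: [-1.5, -2.6, 4.5]
grip_force: 59.3
```

```bash
python3 -m inch '{"xyz":[[0,0,-0.003],[-0.015,0,-0.003],[-0.03,0,-0.003],[-0.03,0,0.015],[-0.03,0,0.03],[-0.03,0,0.032],[-0.03,0,0.032],[-0.03,0,0.032]],"twist":[0,0,0,0,0,0,0,0],"fingers":[0,0,0,0,0,0,0,0]}'
python3 -c "
from h import *
d=np.array([.5872,.1750]);to([*(d-.07*np.array([.2756,.9613])),.1855],74)"
```

```text
t: 6.5
tool_pos: [0.5528, 0.0597, 0.1854]
tool_rot: [-3.142, 0.0, 1.29]
wrist_force: [0.2, -0.3, 0.0]
gripper_width: 0.0072
grip_force: 58.8
t 6.50 shift [ 0.0503  0.0013 -0.0001] twist -0.1 yaw 73.9
```

```bash
python3 -m inch '{"xyz":[[0.01,0.001,0],[0.02,0.001,0],[0.025,0.001,0],[0.03,0.001,0],[0.034,0.001,0],[0.037,0.001,0],[0.04,0.001,0],[0.04,0.001,0]],"twist":[0,0,0,0,0,0,0,0],"fingers":[0,0,0,0,0,0,0,0]}'
python3 -m inch '{"xyz":[[0.002,0,0],[0.004,0,0],[0.006,0,0],[0.007,0,0],[0.007,0,0]],"twist":[0,0,0,0,0],"fingers":[0,0,0,0,0]}' | egrep 'pos|force:'
python3 -m inch '{"xyz":[[0.001,0,0],[0.002,0,0],[0.002,0,0]],"twist":[0,0,0],"fingers":[0,0,0]}' | egrep 'pos|force:'
```

```text
t: 7.17
tool_pos: [0.5653, 0.0994, 0.1854]
tool_rot: [3.141, -0.001, 1.292]
wrist_force: [0.0, 0.5, 0.8]
gripper_width: 0.0071
grip_force: 59.0
tool_pos: [0.567, 0.1056, 0.1853]
wrist_force: [-0.0, -0.5, 2.7]
grip_force: 59.1
tool_pos: [0.5675, 0.1074, 0.1852]
wrist_force: [-0.8, -1.7, 3.1]
grip_force: 59.1
```

```bash
for i in 1 2; do python3 -m inch '{"xyz":[[0.001,0,-0.0003],[0.001,0,-0.0003],[0.001,0,-0.0003]],"twist":[0,0,0],"fingers":[0,0,0]}' | egrep 'pos|force:'; done
python3 - <<'E'
from h import *
import pickle
s=sensors.observe();im=vision.camera("wrist");cv2.imwrite("pics/w3.png",im);pickle.dump(s,open("w3.pkl","wb"))
E
```

```text
tool_pos: [0.5677, 0.1085, 0.1855]
wrist_force: [-0.2, -2.0, 2.8]
grip_force: 59.1
tool_pos: [0.5678, 0.109, 0.1856]
wrist_force: [-1.0, -2.5, 2.5]
grip_force: 59.1
```

View pics/w3.png

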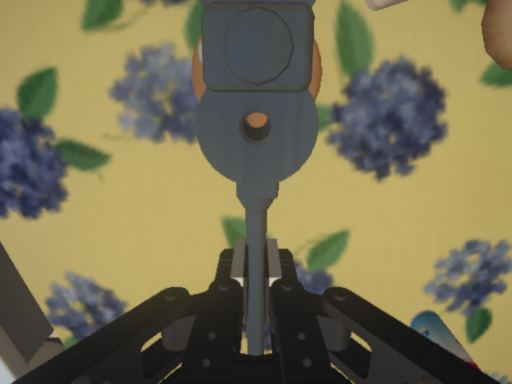

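The rail's eye is in the bracket. The orange foot shows through the hole: mouth at about (255,126), orange at (258,121). Now I'll compare that with the view expected for aligned holes.

Run:
```python
from h import *
import pickle;s=pickle.load(open("w3.pkl","rb"));W=cam("wrist",s);im=cv2.imread("pics/w3.png")
r=im[105:150,232:282].astype(int);m=((r[...,2]-r[...,0])>25).astype(np.uint8)
n,l,st,ce=cv2.connectedComponentsWithStats(m)
for i in range(1,n):
    if st[i,4]>20:print("orange",st[i][:5]+[232,105,0,0,0],ce[i]+[232,105])
g=cv2.cvtColor(im,cv2.COLOR_BGR2GRAY);print(g[126,232:282]);print(g[105:150,255])
# knuckle outer edges at several rows
hsv=cv2.cvtColor(im,cv2.COLOR_BGR2HSV)
k=(hsv[...,1]<95)
pts=[]
for y in range(125,172,4):
    x=255
    a=255
    while k[y,a-1] or abs(a-255)<20:a-=1
    b=255
    while k[y,b+1] or abs(b-255)<20:b+=1
    pts+= [onz(W,(a,y),.202)[:2],onz(W,(b,y),.202)[:2]]
pts=np.array(pts);B=np.c_[2*pts,np.ones(len(pts))];c=np.linalg.lstsq(B,(pts**2).sum(1),rcond=None)[0];print("knuckle centre",c[:2],"r",np.sqrt(c[2]+c[0]**2+c[1]**2))
A=np.r_[c[:2],.202];print("A px",proj(W,A),"hole(255,126)->",onz(W,(255.5,126),.202))
th=np.linspace(0,2*np.pi,60)
A=onz(W,(255.5,126),.202)
for z,rr in((.202,.0065),(.2005,.005),(.1935,.005),(.193,.00525),(.169,.00525),(.168,.005),(.16,.005)):
    q=proj(W,np.c_[A[0]+rr*np.cos(th),A[1]+rr*np.sin(th),0*th+z]);print(z,q.min(0),q.max(0))
M=R.from_euler("xyz",s["tool_rot"]).as_matrix();print("A tool",M.T@(A-s["tool_pos"]))
```

```text
orange [246 112  21  16 252] [256.3531746  119.49206349]
[ 80  79  77  79  79  81  76  68  65  65  62  49  48  44  45  47  53  56
  56  70  86  98 103 109 112 108 107 107 103  85  67  59  59  59  61  61
  62  63  66  76  80  80  80  78  77  78  79  80  78  79]
[ 76  77  76  75  73  72  74  84 112 114 114 116 115 115 114 114 115 115
 114 115 114 109  87  52  49  49  48  48  48  48  49  52  51  49  50  58
  67  70  71  71  73  79  78  79  79]
knuckle centre [0.58836965 0.20019318] r 0.04127844107585233
A px [[234.13580475  52.69760854]] hole(255,126)-> [0.58851839 0.17477539 0.202     ]
0.202 [237.31126875 107.30492074] [273.6724587  144.07406096]
0.2005 [241.6813892  111.37086769] [269.29675402 139.30681661]
0.1935 [242.43975185 110.05548609] [268.51325212 136.47795097]
0.193 [241.84129791 109.29306304] [269.10900688 136.92979433]
0.169 [243.9909648  105.86446202] [266.89157224 129.18328255]
0.168 [244.60749411 106.30836345] [266.27344183 128.37300609]
0.16 [245.1441984 105.3835224] [265.71884731 126.36208105]
A tool [ 0.06897064  0.0017755  -0.01644139]
```

The holes line up to within about 0.3 mm. I'll release the rail, rise and look at the pin.

```bash
python3 -m inch '{"xyz":[[-0.0005,0,0],[-0.0005,0,0],[-0.0005,0,0],[0,0,-0.03],[0,0,-0.07],[0,0,-0.11],[0.03,0,-0.14],[0.06,0,-0.145],[0.08,0,-0.145],[0.08,0,-0.145],[0.08,0,-0.145]],"twist":[0,0,0,0,0,0,0,0,0,0,0],"fingers":[0.03,0.03,0.03,0.03,0.03,0.03,0.03,0.03,0.03,0.03,0.03]}'
python3 - <<'E'
from h import *
import pickle
s=sensors.observe();im=vision.camera("wrist");cv2.imwrite("pics/w4.png",im);pickle.dump(s,open("w4.pkl","wb"))
E
```

```text
t: 9.3
tool_pos: [0.5895, 0.1881, 0.33]
tool_rot: [-3.141, 0.001, 1.295]
wrist_force: [1.2, -0.4, -0.2]
gripper_width: 0.0297
grip_force: 0.0
```

View pics/w4.png

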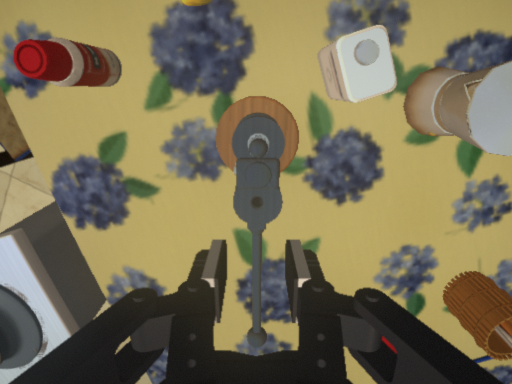

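The pin's knob is at about (258,148) with its bright collar ring around (259,141). The hole of the filled bracket is at (258,202) and the rail hangs straight out.

Run:
```python
from h import *
import pickle;s=pickle.load(open("w4.pkl","rb"));W=cam("wrist",s);im=cv2.imread("pics/w4.png")
M=R.from_euler("xyz",s["tool_rot"]).as_matrix()
g=cv2.cvtColor(im,cv2.COLOR_BGR2GRAY)
h=g[192:214,248:268].astype(float);m=(h<np.percentile(h,12)).astype(np.uint8);n,l,st,ce=cv2.connectedComponentsWithStats(m);i=1+np.argmax(st[1:,4]);hp=ce[i]+[248,192];print("hole",st[i],hp,onz(W,hp,.2015))
r=g[125:165,240:280];m=(r>115).astype(np.uint8);ys,xs=np.where(m);print("collar bbox",xs.min()+240,xs.max()+240,ys.min()+125,ys.max()+125)
P=onz(W,((xs.min()+xs.max())/2+240,148),.228)
th=np.linspace(0,2*np.pi,60)
A=onz(W,hp,.202);u=M[:2,0]
for d in(.050,.052,.054):
    p=A[:2]+d*u
    q=proj(W,np.c_[p[0]+.009*np.cos(th),p[1]+.009*np.sin(th),0*th+.205]);k=proj(W,np.c_[p[0]+.0075*np.cos(th),p[1]+.0075*np.sin(th),0*th+.223])
    print(d,p,"collar",q.min(0),q.max(0),"knob",k.min(0),k.max(0))
big=cv2.resize(im[120:220,210:310],(600,600),interpolation=cv2.INTER_CUBIC);cv2.imwrite("pics/z4.png",big)
p=A[:2]+.052*u;to([*p,.2205],74)
```

```text
hole [ 4  5  8 10 51] [255.70588235 201.60784314] [0.58779505 0.17471746 0.2015    ]
collar bbox 248 268 134 146
0.05 [0.60147869 0.22300087] collar [244.7542975  134.66352521] [266.68059307 156.44758034] knob [245.94183056 140.03587676] [265.52611818 159.4181619 ]
0.052 [0.60202404 0.22492509] collar [244.72899912 132.18613857] [266.7072075  154.07058882] knob [245.91760698 137.39568626] [265.55184292 156.87446012]
0.054 [0.60256938 0.2268493 ] collar [244.70365463 129.69746075] [266.73387356 151.68255272] knob [245.89333461 134.74247824] [265.57762347 154.31800875]
t 9.35 shift [0.0407 0.0015 0.1095] twist 0.0 yaw 74.0
```

View pics/z4.png

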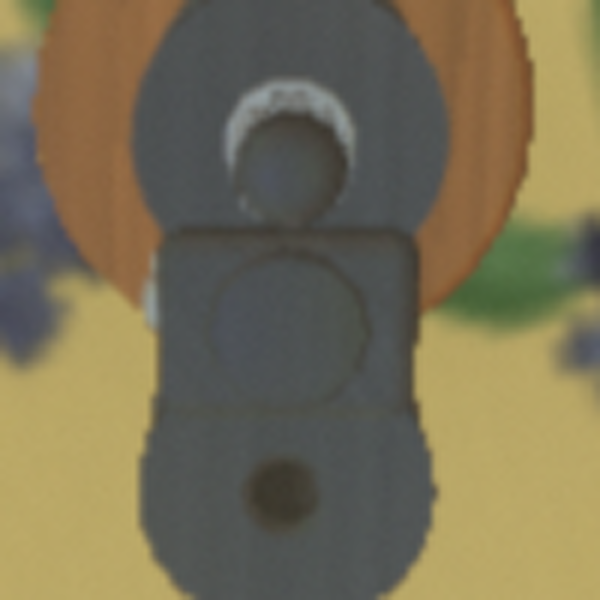

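```bash
python3 - <<'E'
from h import *
import pickle;s=pickle.load(open("w4.pkl","rb"));W=cam("wrist",s);M=R.from_euler("xyz",s["tool_rot"]).as_matrix()
A=onz(W,(257,202.2),.202);P=onz(W,(258.3,144),.205);K=onz(W,(258.3,147.6),.223)
for v in(A,P,K):print(v,M.T@(v-s["tool_pos"]))
E
python3 -m inch '{"xyz":[[0.02,0.003,0.03],[0.04,0.003,0.06],[0.04,0.003,0.09],[0.04,0.003,0.105],[0.04,0.003,0.1095],[0.04,0.003,0.1095],[0.04,0.003,0.1095]],"twist":[0,0,0,0,0,0,0],"fingers":[0.035,0.035,0.035,0.035,0.035,0.035,0.035]}'
```

```text
[0.58878959 0.17405053 0.202     ] [-0.01369813  0.00324707  0.12799993]
[0.6038839  0.22375215 0.205     ] [0.03823425 0.00421413 0.12496999]
[0.60382631 0.2241171  0.223     ] [0.03855964 0.00404091 0.10696997]
t: 9.93
tool_pos: [0.6046, 0.2226, 0.2223]
tool_rot: [3.14, -0.001, 1.289]
wrist_force: [0.8, -0.1, 0.1]
gripper_width: 0.0352
grip_force: 0.0
```

```bash
python3 -m inch '{"xyz":[[0,0,0.001],[0,0,0.001],[0,0,0.001],[0,0,0.001],[0,0,0.001],[0,0,0.001]],"twist":[0,0,0,0,0,0],"fingers":[0.035,0,0,0,0,0]}'
```

```text
t: 10.43
tool_pos: [0.6033, 0.2242, 0.2218]
tool_rot: [-3.14, -0.001, 1.292]
wrist_force: [-2.4, -0.2, 4.3]
gripper_width: 0.0124
grip_force: 58.5
```

```bash
python3 -m inch '{"xyz":[[0,0,-0.01],[0,0,-0.025],[0,0,-0.04],[0,0,-0.055],[0,0,-0.07],[0,0,-0.075],[0,0,-0.075],[0,0,-0.075]],"twist":[0,0,0,0,0,0,0,0],"fingers":[0,0,0,0,0,0,0,0]}'
python3 -m inch '{"xyz":[[-0.015,0,0],[-0.03,-0.001,0],[-0.045,-0.001,0],[-0.052,-0.001,0],[-0.052,-0.001,0],[-0.052,-0.001,0],[-0.052,-0.001,0]],"twist":[0,0,0,0,0,0,0],"fingers":[0,0,0,0,0,0,0]}'
python3 - <<'E'
from h import *
import pickle
s=sensors.observe();im=vision.camera("wrist");cv2.imwrite("pics/w5.png",im);pickle.dump(s,open("w5.pkl","wb"))
for n in("side","top"):cv2.imwrite(f"pics/{n}5.png",vision.camera(n))
E
```

```text
t: 11.1
tool_pos: [0.6038, 0.2237, 0.2953]
tool_rot: [3.141, -0.0, 1.291]
wrist_force: [0.0, -0.3, -0.5]
gripper_width: 0.0126
grip_force: 58.5
t: 11.68
tool_pos: [0.5886, 0.1747, 0.2953]
tool_rot: [-3.142, -0.001, 1.292]
wrist_force: [-0.6, 0.5, -0.1]
gripper_width: 0.0122
grip_force: 58.6
```

```bash
python3 -m inch '{"xyz":[[0,0,0.01],[0,0,0.018],[0,0,0.022],[0,0,0.026],[0,0,0.03],[0,0,0.03]],"twist":[0,0,0,0,0,0],"fingers":[0,0,0,0,0,0]}' | egrep 'pos|force:'
python3 -m inch '{"xyz":[[0,0,0.002],[0,0,0.004],[0,0,0.006],[0,0,0.006]],"twist":[0,0,0,0],"fingers":[0,0,0,0]}' | egrep 'pos|rot|force:'
python3 -m inch '{"xyz":[[0,0,0.002],[0,0,0.004],[0,0,0.004]],"twist":[0,0,0],"fingers":[0,0,0]}' | egrep 'pos|rot|force:'
```

```text
tool_pos: [0.5881, 0.174, 0.2641]
wrist_force: [0.6, -0.4, 0.3]
grip_force: 58.6
tool_pos: [0.5884, 0.1741, 0.259]
tool_rot: [-3.141, 0.0, 1.291]
wrist_force: [0.2, 0.1, 0.2]
grip_force: 58.6
tool_pos: [0.5883, 0.1741, 0.2548]
tool_rot: [-3.141, 0.0, 1.291]
wrist_force: [-0.8, -0.0, -0.4]
grip_force: 58.6
```

```bash
python3 -m inch '{"xyz":[[0,0,0.004],[0,0,0.008],[0,0,0.012],[0,0,0.012]],"twist":[0,0,0,0],"fingers":[0,0,0,0]}' | egrep 'pos|rot|force:'
python3 -m inch '{"xyz":[[0,0,0.003],[0,0,0.006],[0,0,0.006]],"twist":[0,0,0],"fingers":[0,0,0]}' | egrep 'pos|rot|force:'
python3 -m inch '{"xyz":[[0,0,0.003],[0,0,0.006],[0,0,0.006]],"twist":[0,0,0],"fingers":[0,0,0]}' | egrep 'pos|rot|force:'
```

```text
tool_pos: [0.5881, 0.174, 0.2421]
tool_rot: [-3.14, 0.001, 1.291]
wrist_force: [0.7, -0.1, -0.6]
grip_force: 58.6
tool_pos: [0.5883, 0.1741, 0.2365]
tool_rot: [-3.141, 0.0, 1.291]
wrist_force: [-0.2, 0.0, -0.3]
grip_force: 58.6
tool_pos: [0.5884, 0.1741, 0.2305]
tool_rot: [-3.141, 0.0, 1.291]
wrist_force: [-1.0, 0.2, -1.2]
grip_force: 58.6
```

```bash
python3 -m inch '{"xyz":[[0,0,0.003],[0,0,0.006],[0,0,0.006]],"twist":[0,0,0],"fingers":[0,0,0]}' | egrep 'pos|rot|force:'
python3 -m inch '{"xyz":[[0,0,0.001],[0,0,0.002],[0,0,0.002]],"twist":[0,0,0],"fingers":[0,0,0]}' | egrep 'pos|rot|force:'
python3 -m inch '{"xyz":[[0,0,0.001],[0,0,0.001],[0,0,0.001]],"twist":[0,0,0],"fingers":[0,0,0]}' | egrep 'pos|rot|force:'
```

```text
tool_pos: [0.5884, 0.1741, 0.2245]
tool_rot: [-3.141, 0.0, 1.291]
wrist_force: [-1.3, -0.2, -0.3]
grip_force: 58.6
tool_pos: [0.5884, 0.1741, 0.223]
tool_rot: [-3.141, 0.0, 1.291]
wrist_force: [-1.5, 0.5, -0.1]
grip_force: 58.6
tool_pos: [0.5884, 0.1742, 0.2222]
tool_rot: [-3.141, -0.0, 1.291]
wrist_force: [-2.6, -0.0, -0.8]
grip_force: 58.7
```

```bash
for i in 1 2; do python3 -m inch '{"xyz":[[0,0,0.001],[0,0,0.001],[0,0,0.001]],"twist":[0,0,0],"fingers":[0,0,0]}' | egrep 'pos|rot|force:'; done
```

```text
tool_pos: [0.5885, 0.1741, 0.2218]
tool_rot: [-3.141, -0.0, 1.291]
wrist_force: [-4.8, 0.2, 3.7]
grip_force: 59.1
tool_pos: [0.5886, 0.1742, 0.2217]
tool_rot: [-3.141, -0.001, 1.291]
wrist_force: [-6.4, -1.4, 10.7]
grip_force: 59.8
```

The pin is seated: contact is at the same TCP height as in the storage bracket. I'll release it and go to the caddy.

```bash
python3 -m inch '{"xyz":[[0,0,-0.001],[0,0,-0.001],[0,0,-0.001],[0,0,-0.001],[0,0,-0.03],[0,0,-0.07],[0,0,-0.1],[0,0,-0.1]],"twist":[0,0,0,0,0,0,0,0],"fingers":[0.04,0.04,0.04,0.04,0.04,0.04,0.04,0.04]}'
python3 - <<'E'
from h import *
import pickle
s=sensors.observe();im=vision.camera("wrist");cv2.imwrite("pics/w6.png",im);pickle.dump(s,open("w6.pkl","wb"))
to([.5,-.27,.26],90)
E
```

```text
t: 15.67
tool_pos: [0.5922, 0.1742, 0.3271]
tool_rot: [3.131, -0.007, 1.291]
wrist_force: [0.9, -0.7, 0.1]
gripper_width: 0.0398
grip_force: 0.0
t 15.72 shift [-0.4521  0.0351  0.062 ] twist -16.0 yaw 74.0
```

```bash
python3 -m inch '{"xyz":[[-0.04,0,0],[-0.08,0,0],[-0.12,0.01,0],[-0.16,0.01,0],[-0.2,0.02,0],[-0.24,0.02,0],[-0.28,0.03,0.01],[-0.32,0.03,0.02],[-0.36,0.034,0.04],[-0.4,0.034,0.06],[-0.44,0.034,0.065],[-0.452,0.034,0.065]],"twist":[0,-2,-4,-6,-8,-10,-12,-14,-16,-16,-16,-16],"fingers":[0.06,0.06,0.06,0.06,0.06,0.06,0.06,0.06,0.06,0.06,0.06,0.06]}'
python3 -m inch '{"xyz":[[0,0,0],[0,0,0],[0,0,0]],"twist":[0,0,0],"fingers":[0.06,0.06,0.06]}'
python3 - <<'E'
from h import *
import pickle
s=sensors.observe();im=vision.camera("wrist");cv2.imwrite("pics/w7.png",im);pickle.dump(s,open("w7.pkl","wb"))
W=cam("wrist",s)
hsv=cv2.cvtColor(im,cv2.COLOR_BGR2HSV);m=((hsv[...,1]<60)&(hsv[...,2]>95)).astype(np.uint8);m[330:]=0
n,l,st,ce=cv2.connectedComponentsWithStats(m)
for i in range(1,n):
    if st[i,4]>150:
        c=cv2.findContours((l==i).astype(np.uint8),0,2)[0][0];print(st[i],ce[i],cv2.minAreaRect(c))
w=np.zeros((384,1024,3),np.uint8);cv2.imwrite("pics/z7.png",np.hstack([im[:, :],cv2.resize(cv2.imread("pics/w6.png")[90:250,190:310],(288,384),interpolation=cv2.INTER_CUBIC)]))
E
```

```text
t: 16.72
tool_pos: [0.4921, -0.2748, 0.2524]
tool_rot: [-3.136, 0.002, 1.563]
wrist_force: [-0.8, -0.5, 0.1]
gripper_width: 0.0599
grip_force: 0.0
t: 16.97
tool_pos: [0.497, -0.2683, 0.2544]
tool_rot: [-3.141, -0.001, 1.572]
wrist_force: [0.7, -0.4, 0.2]
gripper_width: 0.06
grip_force: 0.0
[450  19  39  44 694] [468.84293948  44.48559078] ((468.3908386230469, 39.527915954589844), (36.19350051879883, 43.745689392089844), 4.085616588592529)
[ 203   43   93   74 2203] [247.27190195  81.94280527] ((248.49444580078125, 79.83352661132812), (72.85953521728516, 91.54916381835938), 88.09085083007812)
[ 71  67  28  19 295] [86.31525424 75.56271186] ((84.5, 76.0), (18.0, 27.0), 90.0)
[ 418  147   75   72 1921] [457.50286309 182.12129099] ((454.99639892578125, 182.1885986328125), (72.93041229248047, 70.9307632446289), 1.080924153327942)
[ 239  149   78   69 3553] [277.09316071 182.97185477] ((278.8562316894531, 183.34292602539062), (64.92253875732422, 76.5633773803711), 86.18592071533203)
[142 161  73  24 356] [174.8258427  172.02247191] ((177.68365478515625, 170.36781311035156), (8.667997360229492, 74.99517822265625), 74.38900756835938)
[485 165  25  22 268] [496.33208955 176.05597015] ((496.74627685546875, 175.54893493652344), (12.801265716552734, 29.742515563964844), 60.642250061035156)
[ 12 212  15  21 215] [ 19.22325581 222.29767442] ((19.20588493347168, 222.32354736328125), (21.585670471191406, 10.429031372070312), 75.96376037597656)
[173 214  58  10 238] [195.96638655 219.6092437 ] ((201.5, 218.5), (57.0, 9.0), 0.0)
[275 268  43  59 934] [297.44432548 291.47216274] ((296.1496276855469, 295.9635009765625), (39.727630615234375, 55.191505432128906), 19.98310661315918)
```

View pics/z7.png

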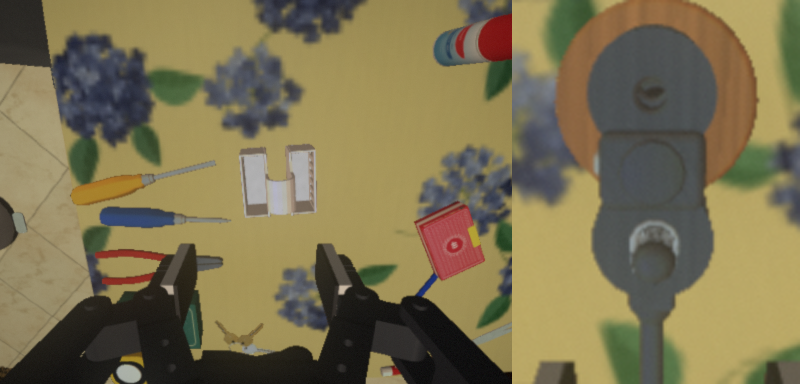

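The wrist view shows the caddy's pockets spanning about (240–316, 146–217) with the arch at (267–295, 172–214). The inset shows the pin's collar flush on the bracket. Next I'll compute the caddy's pose.

Run:
```python
from h import *
import pickle;s=pickle.load(open("w7.pkl","rb"));im=cv2.imread("pics/w7.png");W=cam("wrist",s)
for q in((240,150),(316,146.5),(244.5,217),(316,214)):print(q,onz(W,q,.042))
hsv=cv2.cvtColor(im,cv2.COLOR_BGR2HSV);m=((hsv[...,1]<75)).astype(np.uint8)
L=[];Rr=[]
for y in range(155,212,6):
    xs=np.where(m[y,232:325])[0]+232; L.append((xs.min(),y));Rr.append((xs.max(),y))
print(L,Rr)
for S in(L,Rr):
    P=np.array([onz(W,p,.042)[:2] for p in S]);k=np.polyfit(P[:,1],P[:,0],1);print("side yaw dev",np.degrees(np.arctan(k[0])),P.mean(0))
for y in(175,182,190,198,206,210): print(y,im[y,262:300].mean(1).astype(int))
for x in(275,280,285):print(x,np.r_[im[160:224,x].mean(1)].astype(int))
```

```text
(240, 150) [ 0.48157673 -0.25218789  0.042     ]
(316, 146.5) [ 0.56563854 -0.24807273  0.042     ]
(244.5, 217) [ 0.48577196 -0.33254044  0.042     ]
(316, 214) [ 0.57065174 -0.32864314  0.042     ]
[(np.int64(239), 155), (np.int64(239), 161), (np.int64(240), 167), (np.int64(240), 173), (np.int64(241), 179), (np.int64(242), 185), (np.int64(242), 191), (np.int64(243), 197), (np.int64(243), 203), (np.int64(244), 209)] [(np.int64(315), 155), (np.int64(315), 161), (np.int64(315), 167), (np.int64(315), 173), (np.int64(315), 179), (np.int64(316), 185), (np.int64(316), 191), (np.int64(316), 197), (np.int64(316), 203), (np.int64(316), 209)]
side yaw dev -4.519043282964791 [ 0.48257135 -0.28953171]
side yaw dev -4.922246951703473 [ 0.56761054 -0.28940361]
175 [173 174 170 134 110 108 132 139 140 139 140 139 139 140 140 140 140 139
 140 140 139 138 138 138 127 133 136 138 136 126 109 105 132 166 173 175
 174 175]
182 [176 174 171 150 158 168 171 177 177 176 177 181 182 180 179 179 177 176
 178 175 174 174 173 173 166 162 161 158 145 138 135 126 125 160 174 178
 180 178]
190 [175 177 176 174 1
[... 712 characters left out ...]
180 183 183 185 185 184 185 186 185 185 184 184 184 182
 183 183 184 183 184 184 184 185 185 186 185 185 186 185 186 186 185 175
 155 140 138 138 138 139 137 138 136 137]
280 [140 139 140 140 138 139 140 138 140 140 141 140 140 140 139 140 140 140
 141 141 142 158 178 179 179 180 180 180 181 182 182 181 180 181 180 181
 179 180 179 181 181 181 182 183 184 183 184 184 183 184 183 182 182 183
 167 142 139 139 140 138 139 139 139 139]
285 [139 138 138 139 139 138 139 140 140 139 139 138 139 138 138 138 138 137
 137 129 137 168 173 175 174 175 175 176 176 177 176 176 176 176 175 174
 175 174 174 175 177 177 177 178 178 178 178 178 178 178 179 177 178 177
 163 142 139 139 139 139 139 139 140 138]
```

Run:
```python
from h import *
import pickle;s=pickle.load(open("w7.pkl","rb"));W=cam("wrist",s)
print(onz(W,(280.7,197.8),.085),onz(W,(280.7,181),.082),onz(W,(280.7,214),.082))
to([.526,-.2905,.066],93.7)
```

```text
[ 0.52442764 -0.29303394  0.085     ] [ 0.52420374 -0.27610951  0.082     ] [ 0.52517737 -0.31207809  0.082     ]
t 17.02 shift [-0.0229  0.0287  0.1886] twist -3.6 yaw 90.1
```

```bash
python3 -m inch '{"xyz":[[-0.024,0.028,0.03],[-0.024,0.028,0.07],[-0.024,0.028,0.1],[-0.024,0.028,0.13],[-0.024,0.028,0.16],[-0.024,0.028,0.18],[-0.024,0.028,0.188],[-0.024,0.028,0.188]],"twist":[-3.6,-3.6,-3.6,-3.6,-3.6,-3.6,-3.6,-3.6],"fingers":[0.06,0.06,0.06,0.06,0.06,0.06,0.06,0.06]}'
python3 -m inch '{"xyz":[[0,0,0],[0,0,0],[0,0,0],[0,0,0],[0,0,0],[0,0,0]],"twist":[0,0,0,0,0,0],"fingers":[0.06,0,0,0,0,0]}'
```

```text
t: 17.68
tool_pos: [0.5243, -0.2914, 0.0653]
tool_rot: [-3.138, -0.002, 1.636]
wrist_force: [0.7, 0.1, -0.2]
gripper_width: 0.0597
grip_force: 0.0
t: 18.18
tool_pos: [0.5256, -0.2943, 0.069]
tool_rot: [3.139, 0.001, 1.633]
wrist_force: [0.3, 1.0, 6.7]
gripper_width: 0.0287
grip_force: 61.4
```

```bash
python3 -m inch '{"xyz":[[0,0,0],[0,0,0],[0,0,-0.01],[0,0,-0.03],[0,0,-0.04],[0,0,-0.04],[0,0,-0.04]],"twist":[0,0,0,0,0,0,0],"fingers":[0,0,0,0,0,0,0]}'
```

```text
t: 18.77
tool_pos: [0.5247, -0.2937, 0.1077]
tool_rot: [3.14, 0.0, 1.633]
wrist_force: [-0.9, -0.1, -1.6]
gripper_width: 0.0285
grip_force: 60.2
```

Run:
```python
from h import *
import pickle
t=vision.camera("top");sd=vision.camera("side");cv2.imwrite("pics/top8.png",t);cv2.imwrite("pics/side8.png",sd)
T=cam("top");S=cam("side")
A=np.array([.5886,.1744,.181]);yaw=np.radians(74);d=-np.array([np.cos(yaw),np.sin(yaw),0])
for n,im,C in(("top",t,T),("side",sd,S)):
    pe=proj(C,[A+d*.06,A+d*.16,A+d*.18]);print(n,pe.round(1).tolist())
s=pickle.load(open("w6.pkl","rb"));W=cam("wrist",s);w=cv2.imread("pics/w6.png");print("w6",proj(W,[A,A+d*.06,A+d*.09,A+d*.18]).round(1).tolist())
def dark(im): h=cv2.cvtColor(im,cv2.COLOR_BGR2HSV);return (h[...,1]<85)&(h[...,2]<140)
m=dark(w);print("w6 rows",[(y,(np.where(m[y,235:280])[0]+235)[[0,-1]].tolist()) for y in range(225,300,12) if m[y,235:280].any()])
# top: sample across the bar
pe=proj(T,[A+d*k for k in np.arange(.05,.166,.01)]);g=cv2.cvtColor(t,cv2.COLOR_BGR2HSV)[...,1].astype(float);nrm=pe[-1]-pe[0];nrm=np.array([-nrm[1],nrm[0]])/np.linalg.norm(nrm)
o=np.arange(-6,6.01,.25);pts=[]
for p in pe:
    q=(p+o[:,None]*nrm).astype(np.float32);v=cv2.remap(g,q[:,0].copy(),q[:,1].copy(),cv2.INTER_LINEAR).ravel()
    w_=np.clip(np.median(v)-15-v,0,None);pts.append((p,(w_*o).sum()/max(w_.sum(),1e-6),v.min()))
for p,off,mn in pts:print(p.round(1),round(off,2),mn)
```

```text
top [[232.7, 174.7], [266.6, 185.3], [273.4, 187.4]]
side [[248.4, 187.5], [255.9, 169.3], [257.3, 166.0]]
w6 [[248.0, 182.6], [248.5, 241.2], [248.7, 267.7], [249.4, 337.6]]
w6 rows [(225, [243, 252]), (237, [243, 252]), (249, [243, 252]), (261, [243, 279]), (273, [239, 279]), (285, [235, 279]), (297, [235, 279])]
[229.3 173.7] 1.04 25.38671875
[232.7 174.7] 1.17 25.080078125
[236.1 175.8] 1.23 14.943359375
[239.4 176.8] 1.27 17.43359375
[242.8 177.9] 1.38 26.697265625
[246.2 179. ] 1.44 23.291015625
[249.6 180. ] 1.48 26.26953125
[253.  181.1] 1.59 31.484375
[256.4 182.1] 1.62 23.15625
[259.8 183.2] 1.9 22.34375
[263.2 184.3] 2.15 30.21875
[266.6 185.3] 2.2 24.115234375
```

```bash
python3 -m inch '{"xyz":[[0,0,-0.04],[0,0,-0.08],[0,0,-0.12],[0,0,-0.16],[0,0,-0.18],[0,0,-0.19],[0,0,-0.19]],"twist":[3,6,9,12,15,20,20],"fingers":[0,0,0,0,0,0,0]}' | egrep 'pos|rot|force'
python3 -c "
from h import *
to([.5587,.0736,.295],73.5)"
```

```text
tool_pos: [0.5253, -0.2944, 0.2991]
tool_rot: [3.138, 0.0, 1.283]
wrist_force: [-0.0, -1.6, -3.0]
grip_force: 60.8
t 19.45 shift [ 0.3623 -0.0725  0.0037] twist 0.0 yaw 73.5
```

```bash
python3 -m inch '{"xyz":[[0.02,-0.004,0],[0.055,-0.011,0],[0.09,-0.018,0],[0.125,-0.025,0],[0.16,-0.032,0],[0.195,-0.039,0],[0.23,-0.046,0],[0.265,-0.053,0],[0.30,-0.06,0],[0.33,-0.066,0],[0.35,-0.07,0],[0.362,-0.0725,0]],"twist":[0,0,0,0,0,0,0,0,0,0,0,0],"fingers":[0,0,0,0,0,0,0,0,0,0,0,0]}' | egrep 'pos|rot|force'
python3 -m inch '{"xyz":[[0,0,0],[0,0,0],[0,0,0]],"twist":[0,0,0],"fingers":[0,0,0]}' | egrep 'pos|rot|force'
python3 - <<'E'
from h import *
to([.5587,.0736,.20],73.5)
for n in("wrist","side","top"):cv2.imwrite(f"pics/{n}9.png",vision.camera(n))
E
```

```text
tool_pos: [0.5562, 0.078, 0.2948]
tool_rot: [-3.138, 0.001, 1.291]
wrist_force: [-0.1, 0.3, -2.6]
grip_force: 60.7
tool_pos: [0.557, 0.0714, 0.2968]
tool_rot: [-3.141, 0.002, 1.281]
wrist_force: [-0.1, -0.4, -2.2]
grip_force: 60.7
t 20.70 shift [0.0027 0.001  0.0967] twist -0.1 yaw 73.4
```

```bash
python3 -m inch '{"xyz":[[0.003,0.001,0.015],[0.003,0.001,0.03],[0.003,0.001,0.04],[0.003,0.001,0.05],[0.003,0.001,0.055],[0.003,0.001,0.055]],"twist":[0,0,0,0,0,0],"fingers":[0,0,0,0,0,0]}' | egrep 'pos|rot|force'
python3 -m inch '{"xyz":[[0,0,0.01],[0,0,0.02],[0,0,0.03],[0,0,0.04],[0,0,0.045],[0,0,0.045]],"twist":[0,0,0,0,0,0],"fingers":[0,0,0,0,0,0]}' | egrep 'pos|rot|force'
python3 -m inch '{"xyz":[[0,0,0.005],[0,0,0.01],[0,0,0.015],[0,0,0.018],[0,0,0.018]],"twist":[0,0,0,0,0],"fingers":[0,0,0,0,0]}' | egrep 'pos|rot|force'
```

```text
tool_pos: [0.5585, 0.0762, 0.2411]
tool_rot: [-3.14, 0.001, 1.284]
wrist_force: [-0.1, -0.2, -2.0]
grip_force: 60.6
tool_pos: [0.5581, 0.0766, 0.1955]
tool_rot: [-3.139, 0.002, 1.284]
wrist_force: [-0.7, 0.5, -2.1]
grip_force: 60.6
tool_pos: [0.5587, 0.0766, 0.1785]
tool_rot: [-3.14, 0.001, 1.284]
wrist_force: [-0.7, 0.1, -2.0]
grip_force: 60.7
```

Nothing is blocking the caddy so far. I'll lower it in 2 mm steps until the arch rests on the bar.

```bash
for i in 1 2 3 4 5; do python3 -m inch '{"xyz":[[0,0,0.001],[0,0,0.002],[0,0,0.002]],"twist":[0,0,0],"fingers":[0,0,0]}' | egrep 'pos|wrist_force'; done
```

```text
tool_pos: [0.5592, 0.0766, 0.1773]
wrist_force: [0.7, -0.2, -1.2]
tool_pos: [0.559, 0.0766, 0.1751]
wrist_force: [0.4, 0.2, -2.6]
tool_pos: [0.559, 0.0766, 0.173]
wrist_force: [0.2, -2.0, -2.8]
tool_pos: [0.559, 0.0766, 0.171]
wrist_force: [-0.3, -0.2, -2.1]
tool_pos: [0.559, 0.0766, 0.169]
wrist_force: [-1.1, 0.5, -2.5]
```

```bash
for i in 1 2 3 4; do python3 -m inch '{"xyz":[[0,0,0.001],[0,0,0.002],[0,0,0.002]],"twist":[0,0,0],"fingers":[0,0,0]}' | egrep 'pos|wrist_force'; done
```

```text
tool_pos: [0.559, 0.0766, 0.167]
wrist_force: [0.6, -0.3, -2.3]
tool_pos: [0.5593, 0.0765, 0.1654]
wrist_force: [-0.8, 0.0, -1.1]
tool_pos: [0.5599, 0.0764, 0.1642]
wrist_force: [-1.6, -0.6, 4.8]
tool_pos: [0.5606, 0.0762, 0.1632]
wrist_force: [-1.5, -0.5, 10.2]
```

```bash
python3 -m inch '{"xyz":[[0,0,-0.0015],[0,0,-0.0015],[0,0,-0.0015],[0,0,-0.0015],[0,0,-0.0015],[0,0,-0.0015],[0,0,-0.01],[0,0,-0.03],[0,0,-0.07],[0,0,-0.11],[0,0,-0.13],[0,0,-0.13]],"twist":[0,0,0,0,0,0,0,0,0,0,0,0],"fingers":[0.03,0.035,0.04,0.05,0.055,0.055,0.055,0.055,0.055,0.055,0.055,0.055]}'
python3 -m inch '{"xyz":[[-0.03,0,-0.01],[-0.06,0,-0.02],[-0.1,0,-0.02],[-0.14,0,-0.02],[-0.18,0,-0.02],[-0.2,0,-0.02],[-0.2,0,-0.02],[-0.2,0,-0.02],[-0.2,0,-0.02],[-0.2,0,-0.02],[-0.2,0,-0.02],[-0.2,0,-0.02]],"twist":[0,0,0,0,0,0,0,0,0,0,0,0],"fingers":[0.055,0.055,0.055,0.055,0.055,0.055,0.055,0.055,0.055,0.055,0.055,0.055]}'
python3 - <<'E'
from h import *
import time
def white(im):
    h=cv2.cvtColor(im,cv2.COLOR_BGR2HSV);return ((h[...,1]<60)&(h[...,2]>95)).astype(np.uint8)
T=cam("top");S=cam("side")
A=np.array([.5886,.1744,.181]);d=-np.array([np.cos(np.radians(73.5)),np.sin(np.radians(73.5)),0]);c=A+d*.103
for n,C in(("top",T),("side",S)):
    im=vision.camera(n);cv2.imwrite(f"pics/{n}10.png",im)
    a=proj(C,[c+[0,0,-.005+dz] for dz in(0,.013,-.07)]);print(n,"expected hook, arch top, bottom",a.round(0).tolist())
    x,y=a.mean(0).astype(int);m=white(im);m[:y-35]=0;m[y+35:]=0;m[:,:x-35]=0;m[:,x+35:]=0
    k,l,st,ce=cv2.connectedComponentsWithStats(m)
    for i in range(1,k):
        if st[i,4]>15:print(st[i],ce[i].round(0))
    # changes vs start outside the work
    o=cv2.imread(f"pics/{n}0.png");df=cv2.absdiff(im,o).max(2)>60;k,l,st,ce=cv2.connectedComponentsWithStats(df.astype(np.uint8))
    print("changed",[st[i].tolist() for i in range(1,k) if st[i,4]>25])
E
```

```text
t: 25.52
tool_pos: [0.562, 0.0762, 0.2972]
tool_rot: [3.133, -0.006, 1.284]
wrist_force: [0.7, 0.0, -0.2]
gripper_width: 0.0549
grip_force: 0.0
t: 26.52
tool_pos: [0.5029, -0.114, 0.311]
tool_rot: [-3.141, 0.0, 1.287]
wrist_force: [0.4, -0.5, -0.2]
gripper_width: 0.0549
grip_force: 0.0
top expected hook, arch top, bottom [[247.0, 180.0], [247.0, 179.0], [248.0, 183.0]]
[229 148   7   7  26] [232. 151.]
[235 165  27  22 383] [247. 175.]
[230 182  27  18 268] [243. 191.]
[212 209   8   6  34] [215. 212.]
changed [[297, 150, 99, 234, 11525], [236, 165, 23, 15, 144], [229, 175, 24, 11, 111], [254, 182, 17, 6, 28], [231, 185, 24, 15, 200], [253, 221, 59, 23, 190], [0, 270, 52, 41, 1157], [0, 334, 56, 50, 1439], [264, 365, 8, 7, 34]]
side expected hook, arch top, bottom [[252.0, 181.0], [252.0, 177.0], [253.0, 198.0]]
[272 152  15   2  17] [280. 153.]
[257 173  25  12 151] [269. 178.]
[241 178  31  33 411] [258. 194.]
[250 189   3   9  17] [251. 193.]
changed [[259, 0, 42, 11, 142], [409, 0, 93, 314, 5965], [476, 3, 29, 13, 114], [251, 7, 29, 64, 613], [252, 17, 19, 8, 52], [412, 121, 31, 8, 71], [428, 138, 21, 27, 50], [391, 151, 9, 17, 79], [255, 167, 7, 9, 30], [250, 178, 18, 33, 297], [285, 180, 13, 38, 125], [503, 222, 9, 10, 43], [451, 283, 19, 16, 173], [422, 303, 31, 43, 664]]
```

```bash
python3 -m inch '{"xyz":[[0,0,0],[0,0,0],[0,0,0],[0,0,0],[0,0,0],[0,0,0]],"twist":[0,0,0,0,0,0],"fingers":[0.055,0.055,0.055,0.055,0.055,0.055]}' | grep t:
python3 - <<'E'
from h import *
for n in("top","side"):
    im=vision.camera(n);o=cv2.imread(f"pics/{n}10.png");print(n,(cv2.absdiff(im,o)[140:250,200:290].max(2)>40).sum())
# pin head still over the -y bracket: dark knob/bright collar compare
T=cam("top");A=np.array([.5886,.1744,.228]);P=A+[.0148,.0498,0]
for n in("top","side"):
    C=cam(n);a=cv2.imread(f"pics/{n}0.png");b=cv2.imread(f"pics/{n}10.png")
    for q in(A,P):
        x,y=proj(C,q)[0].round().astype(int);print(n,(x,y),a[y-4:y+5,x-4:x+5].max(),b[y-4:y+5,x-4:x+5].max())
from cell import ticket;print(ticket.close_job())
E
```

```text
t: 27.12
tool_rot: [3.142, -0.0, 1.284]
top 0
side 0
top (np.int64(210), np.int64(166)) 69 105
top (np.int64(192), np.int64(160)) 143 152
side (np.int64(243), np.int64(187)) 178 179
side (np.int64(238), np.int64(198)) 183 180
the job is handed in; nothing more can be done
None
```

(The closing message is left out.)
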